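# Release the ratchet clamp that holds the kick-start lever

### The job

Two like ratchet clamps are fixed to the bench: one holds the aluminium kick-start lever, the other holds two wooden strips whose glue is still setting. On the clamp with the kick-start lever, first lift the pawl well clear of the teeth (it stays up where it is left), then draw the toothed bar back by its upright post, about 5 cm or as far as it goes, so that the jaw stands open. Do not force the bar against the pawl, leave the kick-start lever lying in its place, and leave the other clamp as it is.

Things in the scene. Friction and masses are not known exactly. Their poses are not given: they have to be found in the camera images.
- clamp: Steel ratchet clamp fixed to the bench, holding the kick-start lever. Origin on the bench under the pawl tab; z up, x from pull post to jaws (away from the robot within 15 deg), y across. Base 12 mm high, x -100 to 140, 60 mm wide (110 at the jaws). Bar 18 mm wide on y = 0, teeth up to z 43. Jaws 62 mm high, 60 mm wide, x 85 to 136; guide cheeks 60 mm high, x -80 to -50. The other clamp is alike.
- clamp_tab (a point): Centre of the pawl's lifting tab: upright steel block 12 (x) x 14 (y) x 28 mm high, centre 70 mm above the bench, top 84 mm. It stands on the free end of the pawl, an arm 12 mm wide and 11 thick. The hinge pin, along y, lies 65 mm towards the clamp's -x and 20 mm below this point: lifting swings the tab up and back towards -x. Free 40 mm either side in y. Axes: the clamp's, while down.
- clamp_pawl (a joint): Lift of this pawl about its hinge, rad: 0 down in the teeth (as found), up to 1.2. Teeth cleared at 0.12; well clear is 0.2 or more (tab 12 mm higher); 0.5 is a comfortable lift. Stiff hinge (2 N at the tab): it stays where it is left.
- clamp_grip (a point): Pull post on the near end of this clamp's toothed bar: upright round steel post, 22 mm diameter, 36 to 88 mm above the bench, free all round by 40 mm. The point is on its axis 70 mm above the bench, as found 135 mm from the tab point along the clamp's -x. Axes are the clamp's; the bar is withdrawn along -x and carries the post with it.
- clamp_bar (a joint): Withdrawal of this bar, m: 0 as found, jaw shut on the lever; grows as it is drawn along the clamp's -x, to a stop at 0.065. About 2 mm play while the pawl is down, then it is locked. Slides with about 3 N friction and stays where it is left.
- kick_lever: Aluminium kick-start lever, about 170 mm long, lying loose across the clamp between its jaws: 36 mm hub at one end, 16 mm wide arm, black rubber foot peg at the other. Origin under the middle of the arm, 12 mm above the bench, 110 mm from the clamp's origin along its x; arm along y.
- other_pawl (a joint): Pawl of the other, like clamp (it holds two glued wooden strips), rad: 0 = down. To be left alone.
- other_bar (a joint): Bar of the other clamp, m: 0 = shut. To be left alone.
Mind the look-alikes: they are no part of the job. What is shaped like the kick_lever but yellow is not meant.

How it is judged:
By the outcome, as a careful person would: the job done as asked, in the order asked, and still so for the second after the job is handed in, with the robot touching nothing.
It also fails if it takes over 38 s, if anything falls off the work surface, if the arm or the gripper's body presses on something with over 40 N, if the wrist force passes 120 N, or if a joint passes its speed limit or range.

### The arm

A 7-joint arm with a two-finger parallel gripper is mounted at the origin on the work surface. World frame = base frame: x ahead of the robot, y to its left, z up, the work surface at z = 0. Lengths are in m, angles in rad, forces in N, time in s.
With the tool pointing down it reaches from about 0.35 to 0.9 m from the base axis. Payload 19.9 kg.
Tool frame: the origin (TCP) lies between the finger pads; the fingertips stand 19 mm ahead of it and the grasp point (between the pads) is the TCP; z points along the fingers, y is the direction in which the jaws open and shut (so a half turn about z gives the same grasp; the last joint's range is limited). The gripper opens to 94 mm and grips with 3 to 60 N. Pads are 16 mm wide; open, the fingers measure 119 mm over their backs; the gripper's body (75 mm by 177 mm) begins 78 mm behind the grasp point.
Start: joints at [1.254, 0.417, -0.01, 1.614, 0.005, 1.111, -0.053], TCP at [0.17, -0.602, 0.224] pointing down, gripper open.
Joint ranges: [-2.81, 2.81], [-0.39, 2.02], [-1.27, 1.25], [0.06, 2.57], [-1.19, 4.33], [0.19, 2], [-2.82, 2.82]. Speed limits (rad/s): [1.89, 1.89, 2.39, 2.39, 3.01, 3.01, 3.01].

### API

Orientations are given as a 3x3 rotation matrix whose columns are the frame's x, y, z axes.
In Python, from rig import robot gives the robot as it stands. Calls block until the motion is done:
- robot.move_ptp(position, orientation): joint-space move of the TCP to a pose.
- robot.move_linear(position, velocity=0.15, frame=None, threshold=None): straight line of the TCP; frame=None keeps the orientation; velocity is the mean speed in m/s. With threshold (N) it stops when the force on the tool has changed by that much, and returns True; else False.
- robot.goto_joints(angles): joint-space move.
- robot.gripper_to(opening): finger opening in m; the grip force is fixed at half the most; returns when the fingers have stopped.
- robot.pause(seconds).
- robot.ik(position, orientation): joint angles nearest the present ones, or None.
- robot.get_state(): the state.
- robot.grab_frame(name): name is "scene" or "top" or "wrist"; returns the picture (480x640x3 uint8, red, green, blue); there is no depth.
- robot.camera_info(name): a dict with "fx", "fy", "cx", "cy" (pixels), "dist" ([k1, k2, p1, p2, k3] as OpenCV has them; the pictures are not rectified), "rvec" (rotation vector, rad) and "tvec" (3), from world to camera coordinates, as OpenCV has them. Camera axes: x right, y down, z forward; pixel columns grow to the right and rows downward; lengths in m; the calibration is good to about 2 mm. A picture is of the moment at which its call begins: read the wrist's pose just before it. camera_info takes no time and is no camera call; for the wrist camera it gives the pose at the moment of the call.
A pose or a line that the arm cannot do raises robot.PlanningError and nothing moves.
- robot.sign_off(): hands the job in, once; it reports no verdict.
The state is a dict: "time": time; "qpos": joint angles; "joint_vel": joint speeds; "effort": joint torques, N m; "ee_pos": TCP position; "tool_rot": TCP orientation; "force": force on the tool from outside, world axes, zero at the start; "moment": the same for the moment, N m; "opening": finger opening in m.
Only numpy, scipy, OpenCV 4.12 (cv2) and the standard library are available. Lean on these libraries where they do the work, as an engineer would, in place of code of your own. Each camera call takes 0.05 s, during which the arm holds its last target.

## Working session

There is one attempt and no reset: what is moved stays moved. The work goes in short steps, each a Python script; the robot and the scene stay as the last script left them, time stands still between calls to the robot, and variables do not carry over. Pictures are saved under pics/ and viewed, and the job is handed in when it is done.

```bash
ls; mkdir -p pics; python3 - <<'E'
from rig import robot
import cv2
for n in ("scene","top"):
    cv2.imwrite(f"pics/{n}0.png",robot.grab_frame(n)[:,:,::-1]); print(n,robot.camera_info(n))
print(robot.get_state())
E
```

```text
pics
scene {'fx': 436.3824427313271, 'fy': 436.3824427313271, 'cx': 320.4666348642167, 'cy': 238.98518630719897, 'dist': array([-0.0633316,  0.       ,  0.       ,  0.       ,  0.       ]), 'rvec': array([ 0.78736945,  2.71771268, -0.91931908]), 'tvec': array([ 0.51952969, -0.18220106,  0.90299373])}
top {'fx': 597.7308369037235, 'fy': 597.7308369037235, 'cx': 317.068893967663, 'cy': 240.41182876538832, 'dist': array([0.01048341, 0.        , 0.        , 0.        , 0.        ]), 'rvec': array([ 2.16712989, -2.18059104,  0.09438561]), 'tvec': array([-0.01157092,  0.61002089,  1.02608309])}
{'time': 0.1, 'qpos': array([ 1.25449887,  0.41790592, -0.01032371,  1.61409083,  0.00470878,
        1.11070779, -0.05301446]), 'joint_vel': array([ 0.00106251, -0.00291507, -0.00070018, -0.00140972, -0.00196784,
        0.00073472,  0.00078622]), 'effort': array([ 1.40413216e-03, -8.52574682e+01,  6.40545152e-01, -4.26696289e+01,
       -4.87988186e-02,  1.63918803e-02,  9.85687802e-05]), 'ee_pos': array([ 0.16951104, -0.60124996,  0.22390269]), 'tool_rot': array([[ 9.62475747e-01,  2.71367453e-01, -3.75862795e-04],
       [ 2.71367701e-01, -9.62475209e-01,  1.02112058e-03],
       [-8.46597310e-05, -1.08480081e-03, -9.99999408e-01]]), 'force': array([-0.25538614,  0.5641409 ,  0.04360614]), 'moment': array([ 0.00301366, -0.00657889,  0.01843094]), 'opening': 0.09386725968763909}
```

View pics/scene0.png

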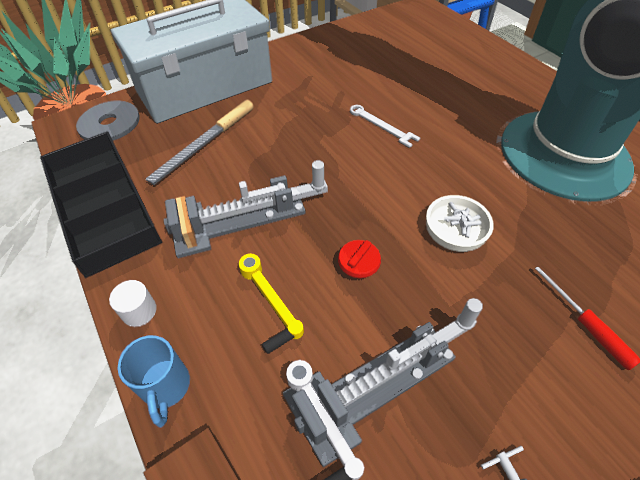

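View pics/top0.png

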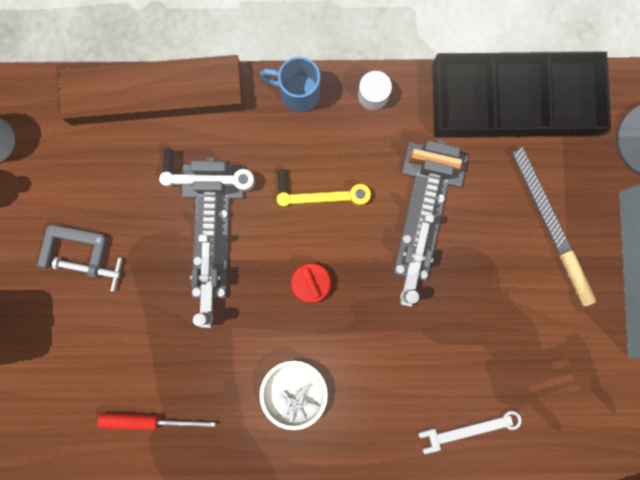

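The target clamp (silver lever) is on the left in the top view: post at about (203,320), lever at about (208,179). The other clamp is at (430,225). I'll enlarge the target for pixel readings.

```bash
python3 - <<'E'
import cv2
a=cv2.imread("pics/top0.png")[150:340,150:270]
cv2.imwrite("pics/topc.png",cv2.resize(a[80:],None,fx=5,fy=5,interpolation=cv2.INTER_CUBIC))
cv2.imwrite("pics/topd.png",cv2.resize(a[:100],None,fx=5,fy=5,interpolation=cv2.INTER_CUBIC))
a=cv2.imread("pics/scene0.png")[285:480,270:490]
cv2.imwrite("pics/scenec.png",cv2.resize(a,None,fx=3,fy=3,interpolation=cv2.INTER_CUBIC))
E
```

```text
(no output)
```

View pics/topc.png

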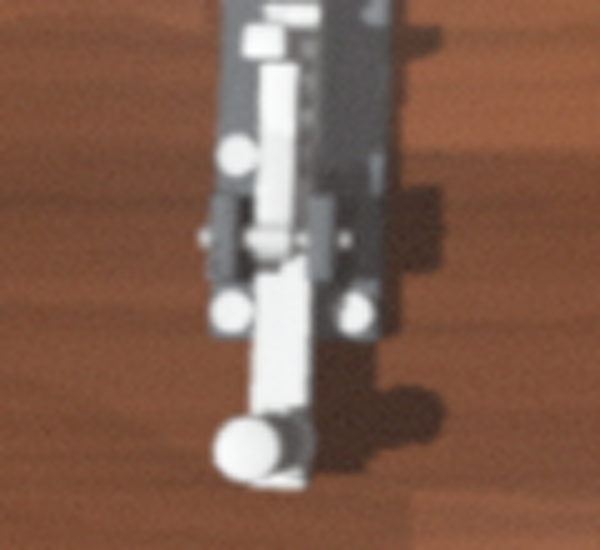

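View pics/scenec.png

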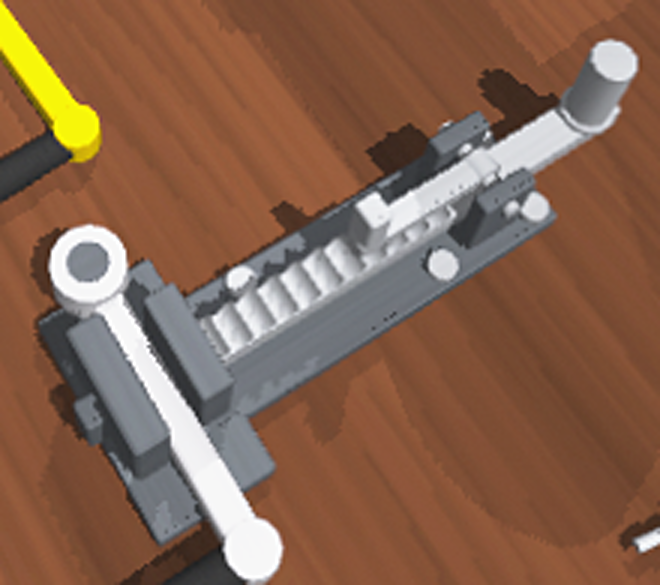

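View pics/topd.png

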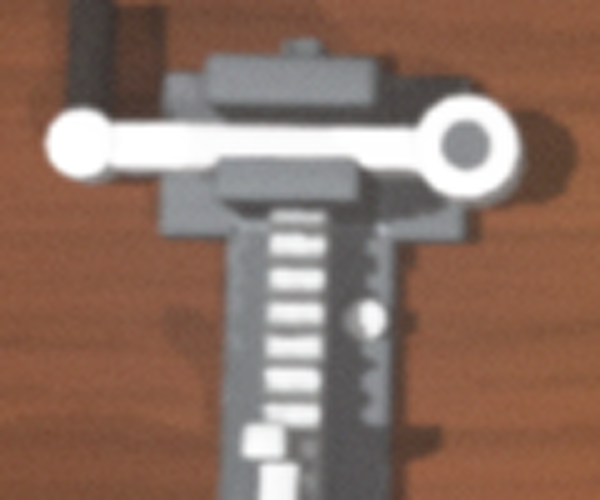

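Readings in full-frame pixels:
- **Post top (z 0.088):** top view (198.8,319.3), scene view (474.2,304.8).
- **Tab top (z 0.084):** top view (202.1,237.9), scene view (394.2,353.5).

The lever lies straight between the jaws.

```bash
cat > h.py <<'E'
from rig import robot
import cv2, numpy as np
def ray(n,uv):
    c=robot.camera_info(n);K=np.array([[c['fx'],0,c['cx']],[0,c['fy'],c['cy']],[0,0,1]])
    p=cv2.undistortPoints(np.array([[uv]],float),K,c['dist'])[0,0]
    R=cv2.Rodrigues(c['rvec'])[0]; return -R.T@c['tvec'], R.T@np.array([*p,1])
def onz(n,uv,z):
    o,d=ray(n,uv); return o+d*(z-o[2])/d[2]
E
python3 - <<'E'
from h import *
P=[onz("top",(198.8,319.3),.088),onz("scene",(474.2,304.8),.088)]
T=[onz("top",(202.1,237.9),.084),onz("scene",(394.2,353.5),.084)]
L=[onz("top",(150+263/5,150+145/5),.03)]
for q in (P,T): print(np.round(q,4))
for i in (0,1):
    d=T[i]-P[i]; print(np.hypot(d[0],d[1]),np.degrees(np.arctan2(d[1],d[0])))
d=(T[0]+T[1]-P[0]-P[1])/2; a=np.arctan2(d[1],d[0]); print(np.degrees(a))
x=np.array([np.cos(a),np.sin(a),0])
m=(T[0]+T[1]+P[0]+P[1])/4
tab=m+x*.0675; post=m-x*.0675; print(tab,post)
y=np.array([-x[1],x[0],0])
for sgn in (1,-1):
  R=np.column_stack([sgn*x,-sgn*y,[0,0,-1]])
  for p in (tab,post,post-.06*x):
    p=p.copy();p[2]=.07; print(sgn,robot.ik(p,R))
E
```

```text
[[0.4757 0.1794 0.088 ]
 [0.4771 0.1797 0.088 ]]
[[0.6103 0.1763 0.084 ]
 [0.6107 0.1748 0.084 ]]
0.13459882269543938 -1.314763932032682
0.13369843443035084 -2.103400499990236
-1.7077588884276576
[0.61090241 0.17553823 0.086     ] [0.47596237 0.17956145 0.086     ]
1 [ 0.08237934  0.68258121 -0.57363053  1.68352709  0.44848257  0.90998822
 -2.27010979]
1 [ 0.15679636  0.52761894 -0.71111999  2.00300946  0.48420649  0.78372402
 -2.44027556]
1 [ 0.26682998  0.50047451 -0.88786442  2.12817627  0.56714919  0.76544976
 -2.58745556]
-1 [ 0.27766755  0.79608495 -0.88326569  1.67681261  0.7061222   1.01808589
  0.69215025]
-1 [ 0.35054939  0.64275832 -0.98154484  1.99770099  0.70078913  0.88324681
  0.52496461]
-1 [ 0.3363698   0.54447357 -0.98197835  2.12649281  0.64298785  0.80148975
  0.48900996]
```

```bash
cat >> h.py <<'E'
a=np.radians(-1.7)
X=np.array([np.cos(a),np.sin(a),0]);Y=np.array([-X[1],X[0],0])
TAB=np.array([.6109,.1755,.07]);POST=np.array([.4760,.1796,.07])
R0=np.column_stack([-X,Y,[0,0,-1]])
def st(m=''):
    s=robot.get_state();print(m,round(s['time'],2),s['ee_pos'].round(4),s['force'].round(1),round(s['opening'],4))
def snap(n,f): cv2.imwrite(f"pics/{f}.png",robot.grab_frame(n)[:,:,::-1])
E
python3 - <<'E'
from h import *
robot.move_ptp(TAB+[0,0,.13],R0); st()
robot.gripper_to(.05);st()
c=robot.camera_info("wrist");snap("wrist","w1")
K=np.array([[c['fx'],0,c['cx']],[0,c['fy'],c['cy']],[0,0,1]])
print(cv2.projectPoints(np.array([TAB+[0,0,.014],POST+[0,0,.018]]),c['rvec'],c['tvec'],K,c['dist'])[0])
E
```

```text
3.23 [0.6112 0.1747 0.1999] [ 1.1  0.2 -0.5] 0.0938
 4.06 [0.6109 0.1755 0.2   ] [-0.9 -0.1  0.8] 0.0497
[[[314.79868814 246.60265361]]

 [[315.05418097  50.66549118]]]
```

View pics/w1.png

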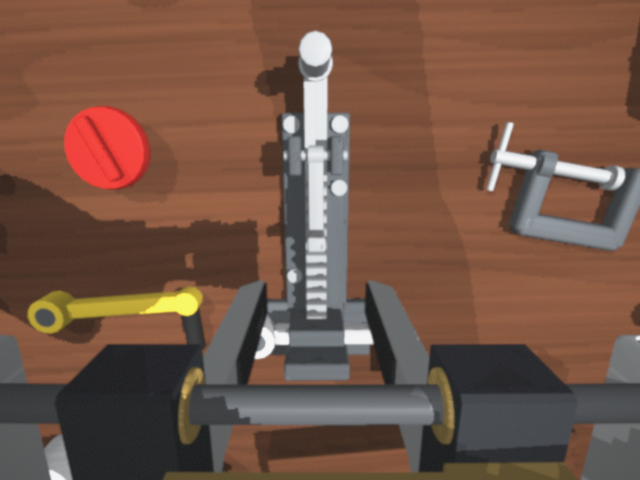

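The wrist view shows the tab at about (316,242), predicted (315,247), and the post top at (315,48), predicted (315,51). These agree, so I'll go down and grip the tab.

```bash
python3 - <<'E'
from h import *
h=robot.move_linear(TAB+[0,0,.004],velocity=.1,threshold=15); st(h)
robot.gripper_to(.006); st('grip')
snap("wrist","w2")
E
```

```text
False 5.52 [0.6112 0.1756 0.0746] [-0.  -0.9 -0.6] 0.0502
grip 6.17 [0.6109 0.1756 0.074 ] [0.1 0.7 0. ] 0.0139
```

View pics/w2.png

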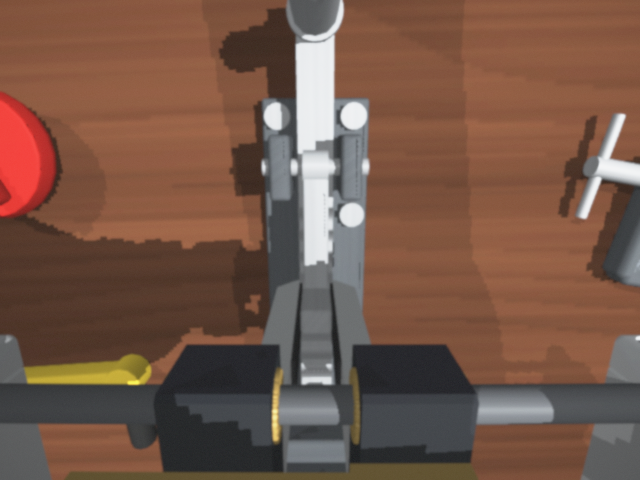

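Gripped at 13.9 mm, which matches the 14 mm tab. Next I'll swing it up about the hinge, with the tool turning along with it.

```bash
python3 - <<'E'
from h import *
H=TAB-.065*X-[0,0,.02]
g=TAB+[0,0,.004]-H
plan=[]
for th in (.11,.22,.33,.44,.55):
    Q=cv2.Rodrigues(-th*Y)[0]; plan.append((H+Q@g,Q@R0))
print([robot.ik(p,r) is not None for p,r in plan])
for p,r in plan:
    h=robot.move_linear(p,velocity=.04,frame=r,threshold=30); st(h)
    if h: break
snap("scene","s3")
a=cv2.imread("pics/s3.png")[180:480,220:540];cv2.imwrite("pics/s3c.png",cv2.resize(a,None,fx=2,fy=2))
E
```

```text
[True, True, True, True, True]
False 6.56 [0.6078 0.1756 0.0814] [ 0.4  0.7 -1.3] 0.0138
False 6.9 [0.6042 0.1757 0.0878] [ 0.2  1.3 -0.6] 0.0141
False 7.24 [0.5998 0.1758 0.0939] [ 1.7 -0.3 -0.6] 0.0139
False 7.58 [0.5948 0.176  0.0995] [ 2.   0.1 -0.7] 0.0134
False 7.96 [0.5893 0.1762 0.1045] [ 2.4 -1.3  0.5] 0.0133
```

View pics/s3c.png

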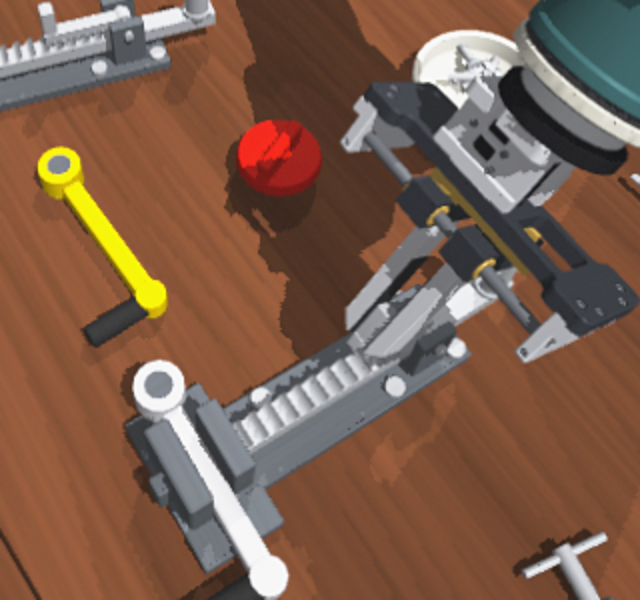

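The pawl looks raised, with its tab between the fingers. I'll release, withdraw along the tool axis and look.

```bash
python3 - <<'E'
from h import *
robot.gripper_to(.045); st('open')
s=robot.get_state()
robot.move_linear(s['ee_pos']-.09*s['tool_rot'][:,2],velocity=.15); st()
robot.move_ptp(POST+[0,0,.12],R0); st()
snap("scene","s4");snap("wrist","w4");snap("top","t4")
a=cv2.imread("pics/s4.png")[240:480,250:540];b=cv2.imread("pics/w4.png")
cv2.imwrite("pics/s4c.png",cv2.resize(a,None,fx=2.5,fy=2.5))
E
```

```text
open 8.68 [0.5888 0.1761 0.1044] [ 0.8 -0.6 -0. ] 0.0445
 9.43 [0.542  0.1771 0.1808] [ 0.2  0.3 -0.9] 0.0451
 10.15 [0.4761 0.1792 0.189 ] [-0.5  0.2  0.7] 0.0448
```

View pics/s4c.png

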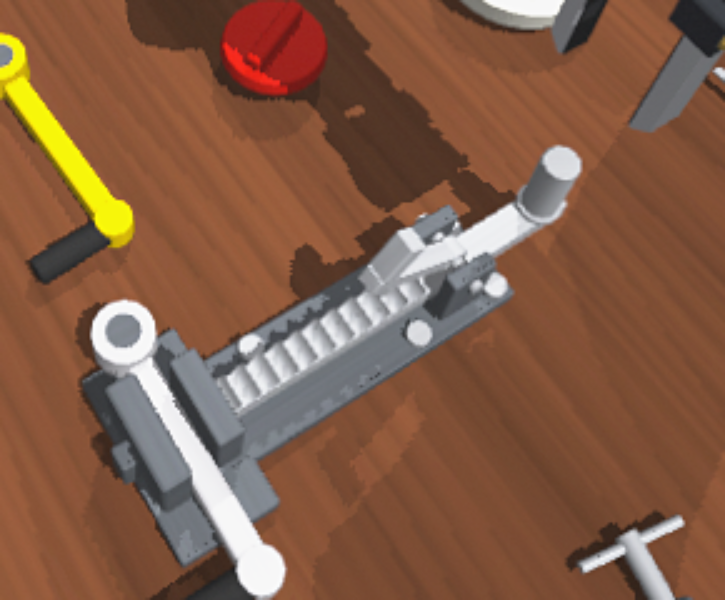

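View pics/w4.png

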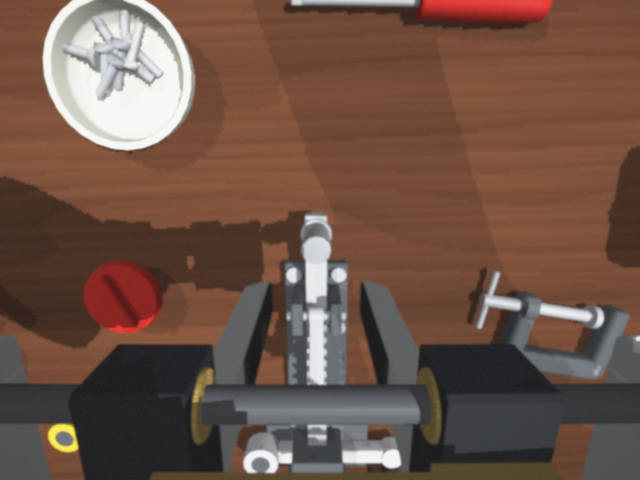

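In the scene crop the pawl stands up, with its tab tilted back at about (395,255) and clear of the teeth. The post is centred in the wrist view at (316,248). Now I'll grip the post and draw it back.

```bash
python3 - <<'E'
from h import *
h=robot.move_linear(POST+[0,0,.002],velocity=.12,threshold=15); st(h)
robot.gripper_to(.014); st('grip')
if not h:
    h=robot.move_linear(POST+[0,0,.002]-.055*X,velocity=.04,threshold=20); st(h)
snap("scene","s5")
a=cv2.imread("pics/s5.png")[240:480,250:540]
cv2.imwrite("pics/s5c.png",cv2.resize(a,None,fx=2.5,fy=2.5))
E
```

```text
False 11.43 [0.4763 0.1797 0.0726] [ 0.6  0.9 -0.6] 0.0451
grip 11.93 [0.4761 0.1791 0.0722] [-0.7 -3.4  5.1] 0.0216
False 13.45 [0.4212 0.1805 0.0721] [ 0.6 -7.2  6.8] 0.0212
```

View pics/s5c.png

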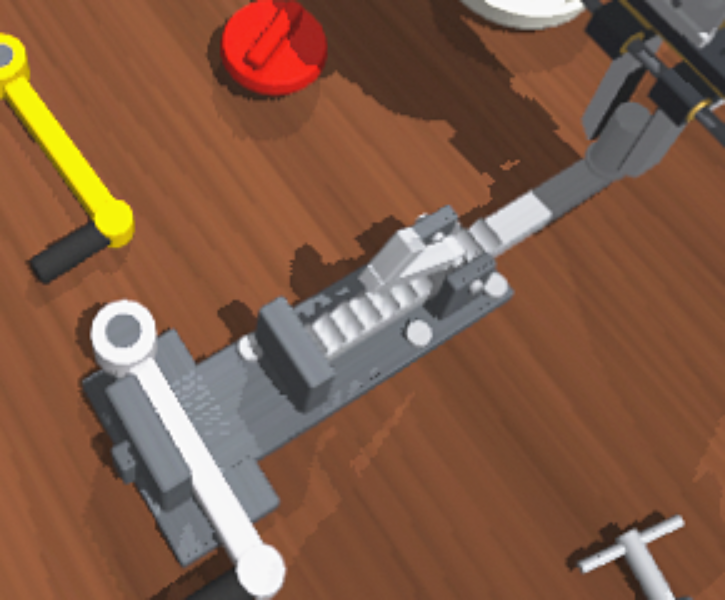

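The jaw at (295,360) stands open, the lever hasn't moved and the pawl is still up. I'll release, retreat and check.

```bash
python3 - <<'E'
from h import *
robot.gripper_to(.055); st('open')
p=robot.get_state()['ee_pos']
robot.move_linear(p+[0,0,.13],velocity=.15); st()
snap("scene","s6");snap("top","t6")
a=cv2.imread("pics/s6.png")[180:480,120:520]
cv2.imwrite("pics/s6c.png",cv2.resize(a,None,fx=2,fy=2))
E
```

```text
open 14.2 [0.421  0.1812 0.072 ] [-0.2 -0.3 -0.2] 0.0551
 15.22 [0.4207 0.181  0.2013] [ 0.5 -0.1 -0.3] 0.0549
```

View pics/s6c.png

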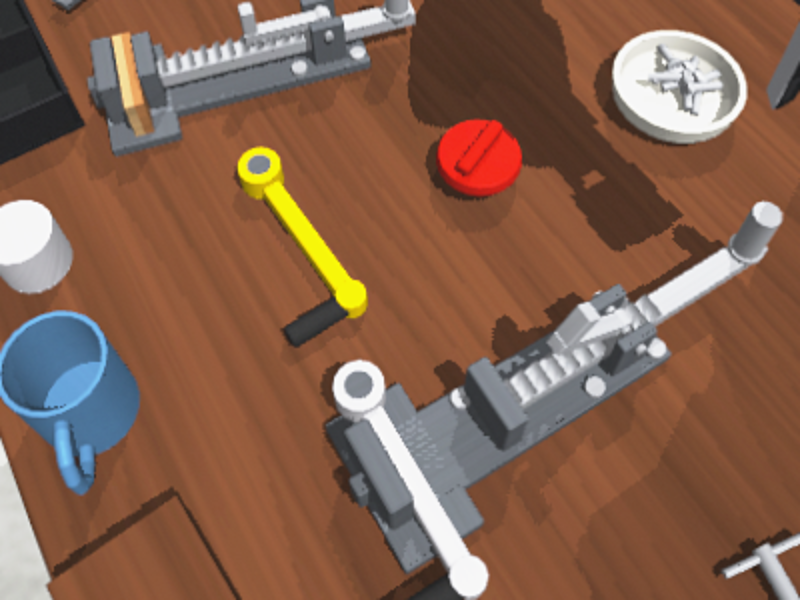

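View pics/t6.png

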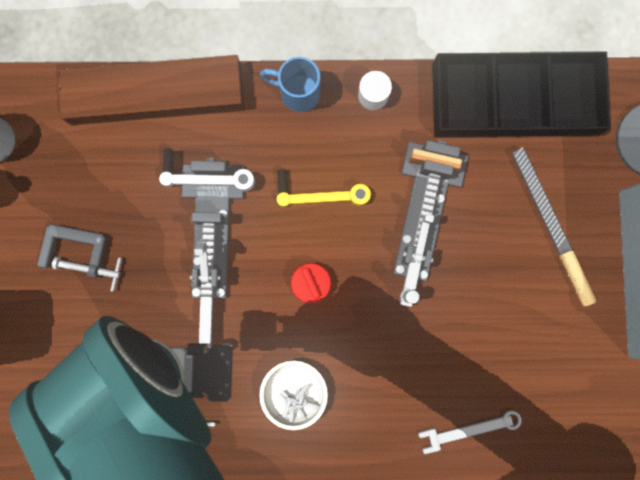

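The jaw is open, the pawl is up, and the lever is still at (208,179) in the top view. The other clamp is unchanged at (430,225), and the gripper is clear. Handing in.

```bash
python3 -c "
from h import *
robot.sign_off(); st()"
```

```text
the job is handed in; nothing more can be done
the job is handed in; nothing more can be done
```

The clamp holding the kick-start lever is open, and I handed the job in at about 15 s on the robot's clock.

- **Pawl:** I gripped its tab and swung it up about the hinge by roughly 0.55 rad. After release it stayed up.
- **Bar:** I then drew it back 55 mm by its post, with no force on the tool above about 10 N in any reading. Then I let go and backed off upwards.

In the last scene and top pictures the jaw stood open and the pawl was up. The kick-start lever lay where it started, and the other clamp looked unchanged. None of my checks failed or disagreed. The pawl angle and bar travel come from the gripper's path and the pictures, as I had no direct reading of those joints.

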